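# Shut the terminal cover and run its thumbscrew in

## Robot

A 7-joint arm with a two-finger parallel gripper is mounted at the origin on the work surface. World frame = base frame: x ahead of the robot, y to its left, z up, the work surface at z = 0. Lengths are in mm, angles in rad, forces in N, time in s.
With the tool pointing down it reaches from about 425 to 925 mm from the base axis. Payload 6.8 kg.
Tool frame: the origin (TCP) lies at the very end of the fingers, on their centre line; the grasp point (between the pads) lies 19 mm behind it; x points along the fingers, z is the direction in which the jaws open and shut, and the axes are right-handed (so a half turn about x gives the same grasp; the last joint's range is limited). The gripper opens to 85 mm and grips with 20 to 120 N. Pads are 22 mm wide; open, the fingers measure 114 mm over their backs; the gripper's body (76 mm by 85 mm) begins 54 mm behind the grasp point. The pads swing forward as they close: fully open they stand 13 mm farther back than shut.
Start: joints at [1.118, 0.477, 0.022, 1.555, -0.011, 1.109, -0.083], TCP at [228.165, -635.286, 231.308] pointing down, gripper open.
Joint ranges: [-2.96, 2.96], [-0.34, 2.1], [-1.41, 1.46], [0.24, 2.44], [-1.37, 4.51], [0.17, 1.92], [-2.96, 2.96]. Speed limits (rad/s): [2.39, 2.39, 3.14, 3.14, 3.14, 3.14, 3.14].

## Interface

Orientations are given as a unit quaternion [w, x, y, z].
In Python, from rig import manip, get_image, camera_model gives the robot as it stands. The module is installed in compiled form; this text tells all that it offers.
- The arm moves only by the tool carry_out, never from a script. Its argument "increments" is text: rows parted by semicolons, each of 7 numbers parted by spaces: the shift along the tool's x, y, z in m, then the turn, a rotation vector about the tool's x, y, z in rad, then the finger opening in m, from 0 to 0.0854. In form: tx ty tz wx wy wz claw; .... A call has 1 to 20 rows; each row shifts and turns the commanded pose from where the row before left it, along the tool's axes as they then stand; what a row does not reach is not made up. A row lasts 1/8 s, in which the tool goes at most 62.5 mm and 10.7 degrees, less where a joint would pass 70% of its speed; a pose out of reach is approached as far as the arm can. A call is refused whole if a number of a shift passes 0.0625 or a number of a turn 0.188, either way. A call with a gripper value outside its range is refused whole. The fingers move at their own pace and stop on an object; "newtons" is the grip in N (left out, the last holds). Time passes only in rows, so rows that do not move let the fingers close. It gives the time, the measured TCP pose, the force and the opening at its end, in the units of the state.
- manip.get_state(): the state, without advancing time (a new reading comes with each control period).
- get_image(name): name is "scene" or "top" or "wrist"; returns the picture (420x560x3 uint8, red, green, blue); there is no depth.
- camera_model(name): a dict with "camera_matrix" (3x3 intrinsics, pixels), "k1" (the pictures are not rectified: a ray, as slopes to the right and down, at radius r is drawn at 1 + k1 r^2 times it, then the intrinsics apply), "position" and "orientation" of the camera in the world. Camera axes: x right, y down, z forward; pixel columns grow to the right and rows downward; lengths in mm; the calibration is good to about 2 mm. A picture is of the moment at which its call begins: read the wrist's pose just before it. camera_model takes no time and is no camera call; for the wrist camera it gives the pose at the moment of the call.
- manip.finish_job(): hands the job in, once; it reports no verdict.
The state is a dict: "time_s": time; "joint_pos": joint angles; "joint_velocities": joint speeds; "tau": joint torques, N m; "tcp_pos": TCP position; "tool_rot": TCP orientation; "contact_force": force on the tool from outside, world axes, zero at the start; "moment": the same for the moment, N m; "gripper_width": opening from 0.0 (shut) to 1.0 (fully open).
Only numpy, scipy, OpenCV 4.12 (cv2) and the standard library are available. Lean on these libraries where they do the work, as an engineer would, in place of code of your own. Each camera call takes 0.05 s, during which the arm holds its last target.

## Task

Using only fingertip pushes, slide the clear terminal cover of the distribution unit fully home by its yellow tab so that its fork goes under the thumbscrew, and only then run the loose black thumbscrew in clockwise by stroking its wings round until it comes to its stop. Do not pinch the tab or the wings between the fingers, do not disturb the loose things standing about, and finish clear of everything.

Things in the scene. Friction and masses are not known exactly. Their poses are not given: they have to be found in the camera images.
- unit: Cream power distribution unit, fixed: 200 (x) x 320 (y) mm, flat deck 50 mm above the bench. Origin at the centre of its underside, z up; x and y along its short and long sides. The clear cover slides on the deck along y between two aluminium guides (x = +-39 mm, tops 57 mm above the bench). The thumbscrew stands at unit (0, 95 mm).
- lip_edge (a point): Middle of the free lower edge of the aluminium lip at the unit's +y end, 94 mm above the bench. It overhangs towards the screw to 22 mm from its axis; 130 mm long in unit x, top at 100 mm. The wings pass under it, a finger beside the hub does not: work the screw in repeated strokes from the open side (unit -y, up to the +x and -x sides).
- cover (a joint): Slide of the clear cover along the unit's +y, in m: 0.090 is fully home (end stop, the fork of two prongs astride the screw's shank), smaller is farther open; starts 40 to 75 mm open. Sliding friction about 2 N, no spring. The cover's top is 56 mm above the bench.
- cover_tab (a point): Centre of the upright yellow tab at the cover's -y end, 69 mm above the bench; the tab is 30 mm wide (unit x), 8 mm thick (unit y) and stands 26 mm up from the cover, to 82 mm above the bench. Free deck behind it (-y side) for a finger.
- thumbscrew (a joint): Turn of the thumbscrew in rad, growing clockwise seen from above; its stop (fully in) is at 7.15. At 0 wing A points along the unit's +y; at value q wing A lies at angle (pi/2 - q) from the unit's x axis, counter-clockwise positive, wing B opposite. Starts at 0.4 to 2.0, so it needs about a full turn. Friction about 0.05 N m, stays where it is left, keeps its height.
- screw_head (a point): Point on the thumbscrew's vertical axis at mid height of its wings, 76 mm above the bench. Two opposite flat black wings, 34 mm from the axis to each end, 8 mm thick, from 63 to 89 mm above the bench; hub 14 mm in diameter, top at 92 mm; flange below 28 mm in diameter, its rim's top at 61 mm, rising to 64 mm at the hub.
- fuse_jar: Loose small clear jar with blue cap on the unit's deck, 40 mm diameter, 45 mm high, origin at its foot. Leave alone.
- relay: Loose orange relay block on the unit's deck, 26 x 32 x 26 mm, origin at its underside. Leave alone.
- driver: Loose screwdriver lying on the bench. Leave alone.
- tape_roll: Loose yellow roll lying flat on the bench, 90 mm diameter, 24 mm high. Leave alone.
- spray_can: Loose blue can standing on the bench, 54 mm diameter, 150 mm high. Leave alone.
- parts_bin: Loose red open bin on the bench, 110 x 150 x 50 mm. Leave alone.
- cup: Loose white mug on the bench, 76 mm diameter, 90 mm high. Leave alone.

How it is judged:
By the outcome, as a careful person would: the job done as asked, in the order asked, and still so for the second after the job is handed in, with the robot touching nothing.
It also fails if it takes over 53 s, if anything falls off the work surface, if the arm or the gripper's body presses on something with over 40 N, if the wrist force passes 120 N, or if a joint passes its speed limit or range.

## Working session

There is one attempt and no reset: what is moved stays moved. The work goes in short steps, Python scripts to look and compute and a tool call to move; the robot and the scene stay as the last step left them, time stands still between calls to the robot, and variables do not carry over. Pictures are saved under pics/ and viewed, and the job is handed in when it is done.

Besides the shell and the picture viewer there is one more tool, called after "Call:" as name(argument=value, ...) on one line, values as JSON. carry_out: Moves the arm, as the interface text tells. Its arguments: {"type":"object","properties":{"increments":{"type":"string"},"newtons":{"type":"number"}},"required":["increments"]}

```bash
mkdir -p pics; python3 - <<'E'
from rig import manip,get_image,camera_model
import cv2
print(manip.get_state())
for n in ["scene","top","wrist"]:
    print(n,camera_model(n))
    cv2.imwrite(f"pics/{n}0.png",cv2.cvtColor(get_image(n),cv2.COLOR_RGB2BGR))
E
```

```text
{'time_s': 0.0, 'joint_pos': array([ 1.11787067,  0.47782818,  0.02232265,  1.55646764, -0.0115046 ,
        1.10928076, -0.08311364]), 'joint_velocities': array([-0.00035618, -0.0002099 , -0.00142697,  0.00161715, -0.00214382,
        0.00110148,  0.00116334]), 'tau': array([-5.01131726e-04, -5.96467924e+01,  1.60771888e+00, -2.81203365e+01,
        1.23841257e-02,  9.53905284e-03, -2.04097637e-05]), 'tcp_pos': array([ 227.96668062, -634.70453996,  230.29971367]), 'tool_rot': array([ 0.57780945,  0.40714052,  0.57893216, -0.40646082]), 'contact_force': array([ 0.43700399, -0.00193497, -0.94112174]), 'moment': array([ 0.03440513,  0.00070153, -0.03933584]), 'gripper_width': 0.9957404391868881}
scene {'camera_matrix': array([[471.51540571,   0.        , 271.59496921],
       [  0.        , 471.51540571, 205.50761795],
       [  0.        ,   0.        ,   1.        ]]), 'k1': 0.029802638470063713, 'position': array([1264.64347507,  451.48992322,  620.92493297]), 'orientation': array([-0.24284621,  0.40943222,  0.7675262 , -0.42929537])}
top {'camera_matrix': array([[503.75237147,   0.        , 284.11097641],
       [  0.        , 503.75237147, 198.76037795],
       [  0.        ,   0.        ,   1.        ]]), 'k1': -0.1536890754482489, 'position': array([ 413.45764436,   10.27549181, 1404.30805394]), 'orientation': array([-0.03275492,  0.70720292, -0.70576399,  0.02623631])}
wrist {'camera_matrix': array([[294.28581162,   0.        , 280.22351433],
       [  0.        , 294.28581162, 213.47610762],
       [  0.        ,   0.        ,   1.        ]]), 'k1': -0.017655462999711127, 'position': array([ 291.79924745, -614.09970253,  373.28116246]), 'orientation': array([ 0.1098952 ,  0.81062305, -0.56978842, -0.0784505 ])}
```

View pics/scene0.png

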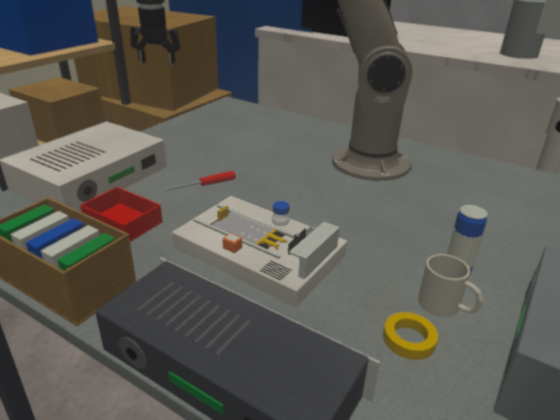

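View pics/top0.png

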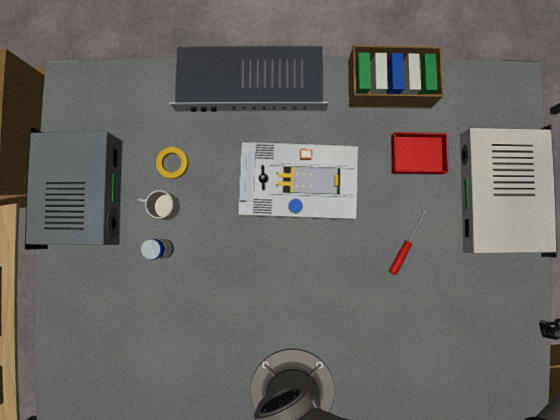

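View pics/wrist0.png

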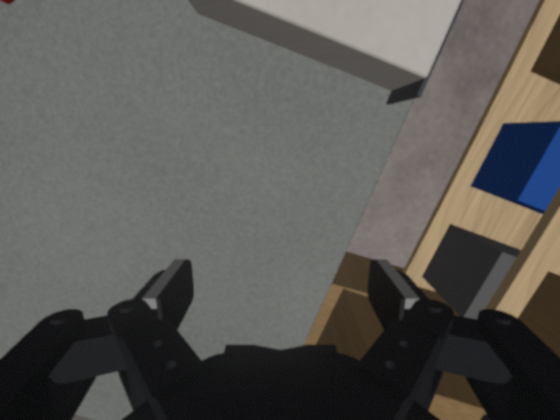

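The top view shows the unit at about (300,180), with the lip to the left (world +y), the screw at (263,178), the tab at (337,180), the relay at (306,154) and the jar at (296,205). I'll enlarge it.

```bash
cat > h.py <<'E'
import numpy as np,cv2
from rig import manip,get_image,camera_model
from scipy.spatial.transform import Rotation as R
def rot(q): return R.from_quat([q[1],q[2],q[3],q[0]])
def ray(m,u,v):
    K=m['camera_matrix'];k=m['k1']
    d=np.array([(u-K[0,2])/K[0,0],(v-K[1,2])/K[1,1]]);s=d.copy()
    for _ in range(30): s=d/(1+k*(s@s))
    return rot(m['orientation']).apply([s[0],s[1],1.])
def atz(m,u,v,z):
    d=ray(m,u,v);p=m['position'];return p+d*(z-p[2])/d[2]
def proj(m,P):
    c=rot(m['orientation']).inv().apply(np.asarray(P)-m['position']);s=c[:2]/c[2]
    s=s*(1+m['k1']*(s@s));K=m['camera_matrix'];return np.array([K[0,0]*s[0]+K[0,2],K[1,1]*s[1]+K[1,2]])
def snap(n,name,box=None,f=1):
    im=cv2.cvtColor(get_image(n),cv2.COLOR_RGB2BGR);cv2.imwrite(f"pics/{name}_full.png",im)
    if box: x0,y0,x1,y1=box; im=im[y0:y1,x0:x1]
    cv2.imwrite(f"pics/{name}.png",cv2.resize(im,None,fx=f,fy=f,interpolation=cv2.INTER_CUBIC))
E
python3 - <<'E'
import cv2
im=cv2.imread("pics/top0.png")[130:230,230:370]
cv2.imwrite("pics/top0c.png",cv2.resize(im,None,fx=5.7,fy=5.7,interpolation=cv2.INTER_CUBIC))
im=cv2.imread("pics/scene0.png")[190:300,165:355]
cv2.imwrite("pics/scene0c.png",cv2.resize(im,None,fx=4.2,fy=4.2,interpolation=cv2.INTER_CUBIC))
E
```

```text
(no output)
```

View pics/top0c.png

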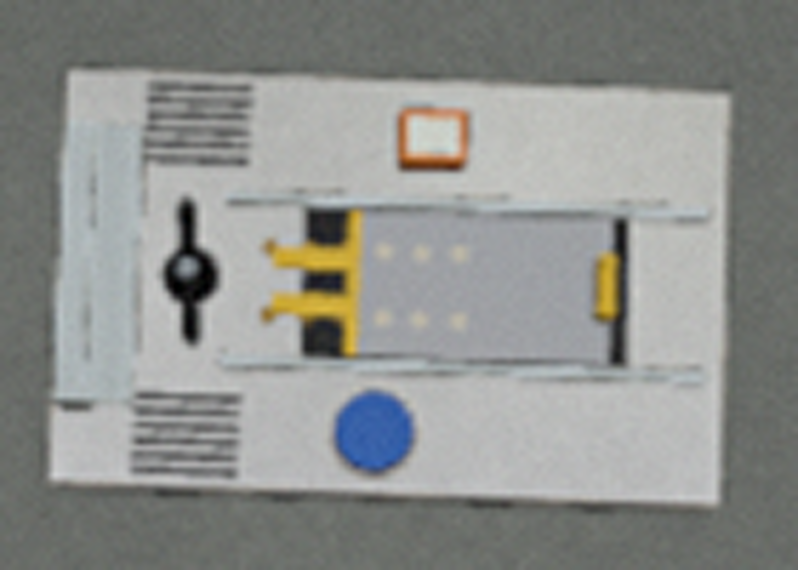

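View pics/scene0c.png

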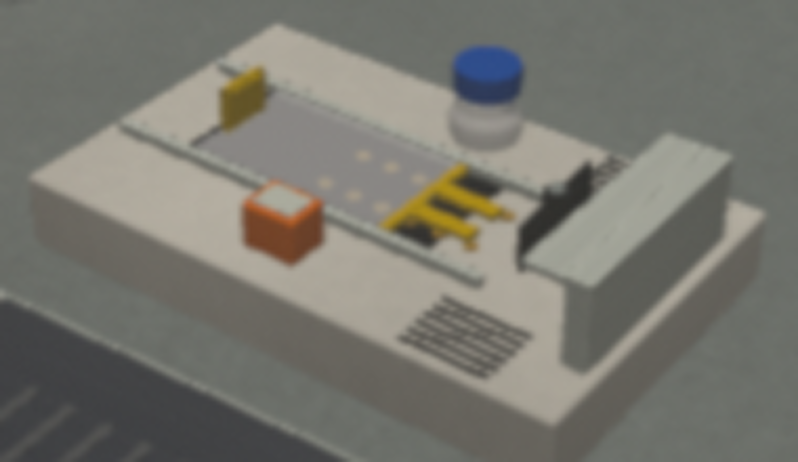

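```bash
python3 - <<'E'
from h import *
m=camera_model("top")
f=lambda u,v,z:atz(m,u/5.7+230,v/5.7+130,z)
C=[f(70,70,50),f(730,92,50),f(718,503,50),f(50,483,50)]
for c in C: print(c)
# unit coords: (+100,+160),(+100,-160),(-100,-160),(-100,160)
U=np.array([[100,160],[100,-160],[-100,-160],[-100,160]]);P=np.array(C)[:,:2]
ctr=P.mean(0);H=U.T@(P-ctr);a=np.arctan2(H[0,1]-H[1,0],H[0,0]+H[1,1])
print(ctr,a)
c,s=np.cos(a),np.sin(a);Rm=np.array([[c,-s],[s,c]])
print("resid",P-ctr-U@Rm.T)
for n,u,v,z in [("hub",190,272,92),("wingA",187,200,89),("wingB",192,343,89),("tabtop",607,286,82),("jar",374,432,45+50),("relay",434,137,76)]:
    p=f(u,v,z);print(n,p,(p[:2]-ctr)@Rm)
mb=camera_model("scene")
f2=lambda u,v,z:atz(mb,u/4.2+165,v/4.2+190,z)
for n,u,v,z in [("deckcorner",275,25,50),("c2",32,178,50),("c3",553,422,50),("c4",765,213,50),("tabtopmid",243,82,82)]:
    p=f2(u,v,z);print(n,p,(p[:2]-ctr)@Rm)
E
```

```text
[681.4882103 137.6476869  50.       ]
[ 671.31843299 -178.80058851   50.        ]
[ 474.35716253 -170.85909616   50.        ]
[483.29116645 145.07950288  50.        ]
[577.61374307 -16.73312372] -0.03263950531634845
resid [[-1.29366427 -2.27059893]
 [-1.02065429  1.11068683]
 [ 1.91155097  2.52543711]
 [ 0.4027676  -1.36552501]]
hub [578.56925122  77.21202279  92.        ] [-2.11077946 93.92629109]
wingA [612.53196294  78.97493039  89.        ] [31.77631277 96.79658903]
wingB [545.99906758  76.23756885  89.        ] [-34.63181548  91.88947023]
tabtop [ 573.6070099  -115.81158769   82.        ] [ -0.77130121 -99.15644723]
jar [504.64027171  -7.5219615   95.        ] [-73.23519852   6.82486104]
relay [644.43719205 -35.84130588  76.        ] [ 67.41142827 -16.91730766]
deckcorner [ 479.05501115 -166.64231193   50.        ] [ -93.61414442 -153.04568047]
c2 [ 674.51806933 -171.80731218   50.        ] [ 101.91335909 -151.82924492]
c3 [684.30308232 141.20883389  50.        ] [101.47828214 161.33950334]
c4 [488.38735121 149.08993546  50.        ] [-94.59028965 162.82295006]
tabtopmid [ 580.12806868 -109.21768668   82.        ] [  5.53110086 -92.35325192]
```

```bash
cat >> h.py <<'E'
CTR=np.array([577.6,-16.7]);YAW=-0.0326
def w2u(p): c,s=np.cos(YAW),np.sin(YAW);return (np.asarray(p)[:2]-CTR)@np.array([[c,-s],[s,c]])
def u2w(p): c,s=np.cos(YAW),np.sin(YAW);return CTR+np.array([[c,-s],[s,c]])@np.asarray(p)
E
python3 - <<'E'
from h import *
s=manip.get_state();r=rot(s['tool_rot']);M=r.as_matrix();print(M.round(4))
for sg in (1,-1):
    z=sg*np.array([np.cos(YAW),np.sin(YAW),0]);x=np.array([0,0,-1.]);y=np.cross(z,x)
    T=R.from_matrix(np.c_[x,y,z]); print(sg,(r.inv()*T).as_rotvec())
t=np.array([*u2w([0,-150]),200]);d=t-s['tcp_pos'];print(t,d,r.inv().apply(d))
E
```

```text
[[-6.000e-04  9.412e-01  3.379e-01]
 [ 1.300e-03  3.379e-01 -9.412e-01]
 [-1.000e+00 -1.000e-04 -1.400e-03]]
1 [-1.19345934e+00 -1.29898346e-03 -7.34144875e-04]
-1 [ 1.94813274e+00 -8.14111972e-04  1.44047588e-03]
[ 572.7108661  -166.62030006  200.        ] [344.74122432 468.25006041 -30.55214568] [  30.95033272  482.70635179 -324.15230875]
```

Call:
carry_out(increments="0.003 0.048 -0.032 0 0 0 0;0.003 0.048 -0.032 0 0 0 0;0.003 0.048 -0.032 0 0 0 0;0.003 0.048 -0.032 0 0 0 0;0.003 0.048 -0.032 0 0 0 0;0.003 0.048 -0.032 0 0 0 0;0.003 0.048 -0.032 0 0 0 0;0.003 0.048 -0.032 0 0 0 0;0.003 0.048 -0.032 0 0 0 0;0.003 0.048 -0.032 0 0 0 0;0 0 0 -0.17 0 0 0;0 0 0 -0.17 0 0 0;0 0 0 -0.17 0 0 0;0 0 0 -0.17 0 0 0;0 0 0 -0.17 0 0 0;0 0 0 -0.17 0 0 0;0 0 0 -0.17 0 0 0;0 0 0 0 0 0 0", newtons=20)

```text
time_s: 2.4
tcp_pos: [571.5, -172.0, 201.0]
tool_rot: [0.707, 0.013, 0.707, -0.013]
contact_force: [0.4, -0.4, -0.5]
gripper_width: 0.002
```

```bash
python3 - <<'E'
from h import *
s=manip.get_state();print(s,rot(s['tool_rot']).as_matrix().round(4),w2u(s['tcp_pos']))
snap("wrist","w1",None,1.4)
print(camera_model("wrist"))
E
```

```text
{'time_s': 2.4, 'joint_pos': array([ 0.51853352,  0.41442187, -0.42891564,  1.75605577,  0.19815064,
        1.01442376, -0.02146599]), 'joint_velocities': array([-0.01258203, -0.00278703,  0.01509432,  0.000369  , -0.00812814,
       -0.00095696, -0.07154544]), 'tau': array([ 1.86829926e-01, -5.20999539e+01, -4.41757634e+00, -2.62064052e+01,
        9.23938723e-02,  1.89715839e-02,  8.82618986e-01]), 'tcp_pos': array([ 571.50681987, -172.03893984,  200.99597218]), 'tool_rot': array([ 0.70680498,  0.01349936,  0.7071555 , -0.01325062]), 'contact_force': array([ 0.39398825, -0.40139852, -0.49956811]), 'moment': array([0.00435922, 0.01357043, 0.00431609]), 'gripper_width': 0.0015371732734871092} [[-5.000e-04  3.780e-02  9.993e-01]
 [ 4.000e-04  9.993e-01 -3.780e-02]
 [-1.000e+00  3.000e-04 -5.000e-04]] [  -1.02679011 -155.45500563]
{'camera_matrix': array([[294.28581162,   0.        , 280.22351433],
       [  0.        , 294.28581162, 213.47610762],
       [  0.        ,   0.        ,   1.        ]]), 'k1': -0.017655462999711127, 'position': array([ 574.31162475, -106.39332639,  343.93784973]), 'orientation': array([ 0.13466212,  0.99069588, -0.01947648, -0.00290906])}
```

View pics/w1.png

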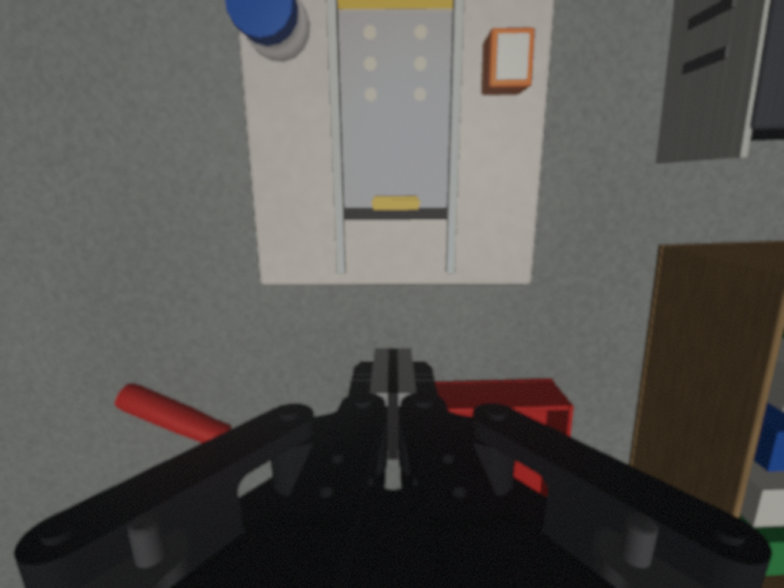

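```bash
python3 - <<'E'
from h import *
m=camera_model("wrist")
im=cv2.imread("pics/w1_full.png")[120:230,160:400];cv2.imwrite("pics/w1c.png",cv2.resize(im,None,fx=3.3,fy=3.3,interpolation=cv2.INTER_CUBIC))
for n,u,v,z in [("cSW",262,283,50),("cSE",531,283,50),("tab L",374,203,82),("tabR",419,203,82),("guideLend",341,272,57),("guideRend",451,272,57),("jarcap",262,5,95)]:
    p=atz(m,u/1.4,v/1.4,z);print(n,p,w2u(p))
E
```

```text
cSW [ 475.86388398 -171.91387059   50.        ] [ -96.6229843 -158.4474103]
cSE [ 673.12457481 -179.65985236   50.        ] [ 100.78536971 -159.75971684]
tab L [ 562.39723643 -116.77528303   82.        ] [ -11.93280945 -100.51763205]
tabR [ 590.29148819 -117.8715592    82.        ] [  15.98235344 -100.70413419]
guideLend [ 535.40175189 -164.59086322   57.        ] [ -37.35543857 -149.18770317]
guideRend [ 613.45476123 -167.65643374   57.        ] [  40.75601853 -149.70756742]
jarcap [509.0004384 -11.565564   95.       ] [-68.73046536   2.89575829]
```

View pics/w1c.png

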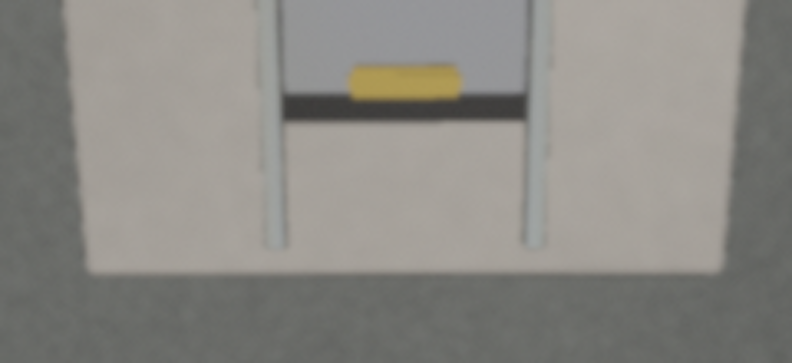

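Call:
carry_out(increments="0.046 0.007 0.001 0 0 0 0;0.046 0.007 0.001 0 0 0 0;0.044 0.007 0 0 0 0 0;0 0 0 0 0 0 0")

```text
time_s: 2.95
tcp_pos: [571.8, -149.8, 62.4]
tool_rot: [0.705, 0.014, 0.709, -0.013]
contact_force: [0.3, 1.2, 0.5]
gripper_width: -0.001
```

```bash
sed -i 's/^CTR=.*/CTR=np.array([579.2,-17.2]);YAW=-0.036/' h.py; python3 - <<'E'
from h import *
s=manip.get_state();print(s['time_s'],s['tcp_pos'],w2u(s['tcp_pos']),s['contact_force'])
snap("wrist","w2",None,1.4)
E
```

```text
2.95 [ 571.81334288 -149.80996769   62.35965691] [  -2.60894336 -132.78990793] [0.26678596 1.18721382 0.47140804]
```

View pics/w2.png

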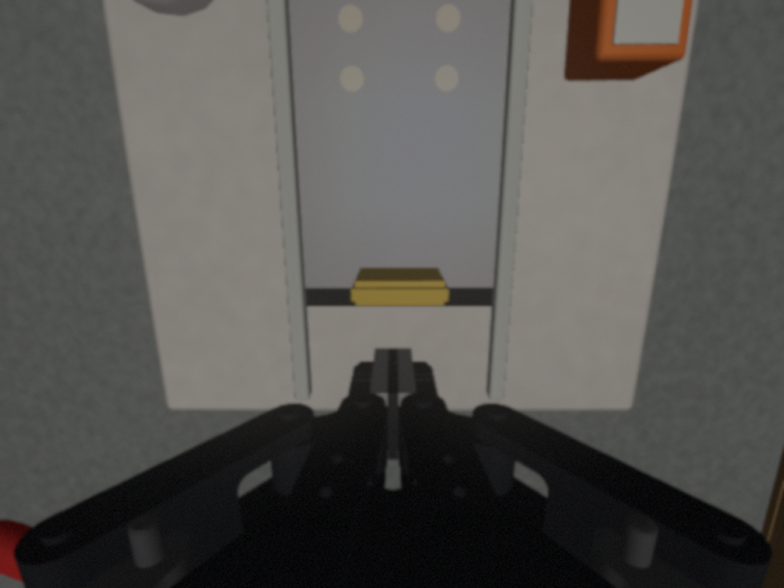

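Call:
carry_out(increments="0 0.01 0.0005 0 0 0 0;0 0.01 0.0005 0 0 0 0;0 0.01 0.0005 0 0 0 0;0 0.01 0 0 0 0 0;0 0.01 0 0 0 0 0;0 0.004 0 0 0 0 0;0 0 0 0 0 0 0")

```text
time_s: 3.88
tcp_pos: [577.7, -96.1, 65.1]
tool_rot: [0.707, 0.013, 0.707, -0.012]
contact_force: [-0.3, -0.4, -0.4]
gripper_width: -0.001
```

```bash
python3 - <<'E'
from h import *
s=manip.get_state();print(s['time_s'],s['tcp_pos'],w2u(s['tcp_pos']),s['contact_force'])
snap("top","t2",(230,130,370,230),5.7)
snap("wrist","w3",None,1.4)
E
```

```text
3.875 [577.69563479 -96.05974664  65.07755306] [  1.33494722 -78.86279649] [-0.30426477 -0.35638846 -0.38861817]
```

View pics/t2.png

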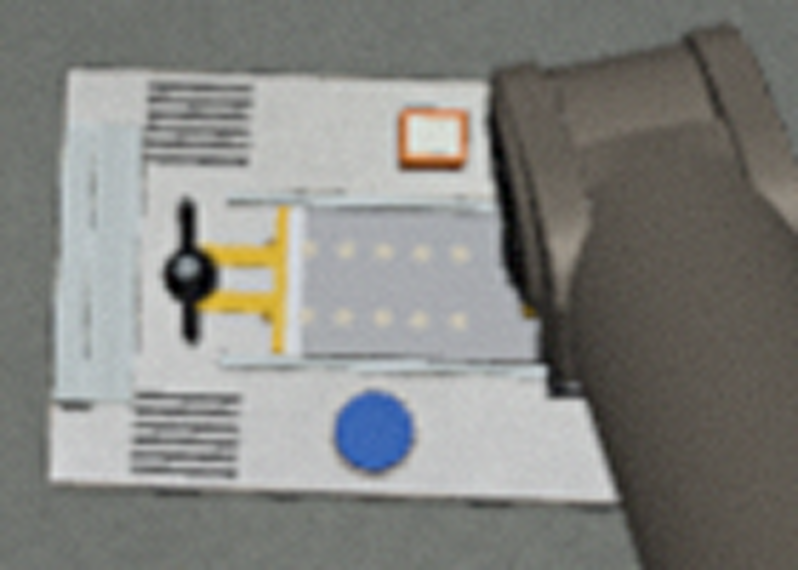

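View pics/w3.png

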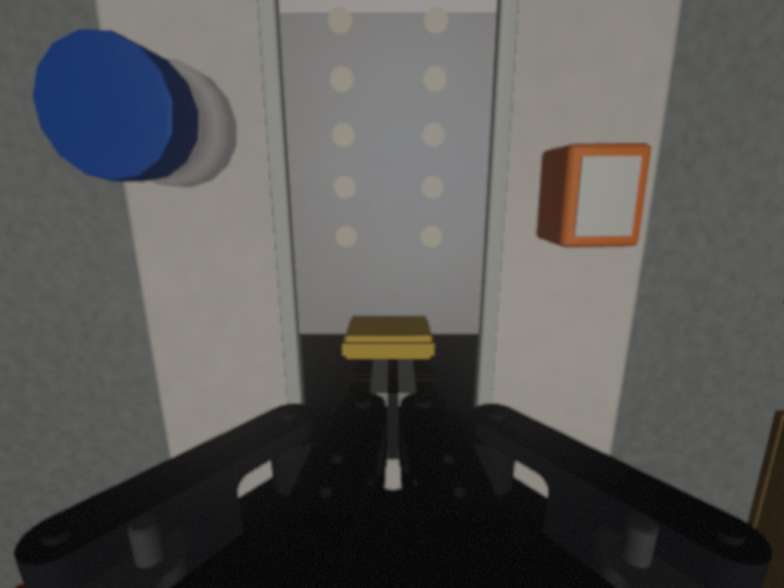

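Call:
carry_out(increments="0 0.005 0 0 0 0 0;0 0.005 0 0 0 0 0;0 0.005 0 0 0 0 0;0 0.003 0 0 0 0 0")

```text
time_s: 4.47
tcp_pos: [578.2, -78.6, 65.1]
tool_rot: [0.707, 0.013, 0.707, -0.013]
contact_force: [-0.5, -2.3, -1.2]
gripper_width: 0.002
```

Call:
carry_out(increments="0 0.003 0 0 0 0 0;0 0.003 0 0 0 0 0")

```text
time_s: 4.72
tcp_pos: [578.4, -76.2, 65.2]
tool_rot: [0.707, 0.012, 0.707, -0.015]
contact_force: [-1.8, -13.0, -0.9]
gripper_width: 0.0
```

Call:
carry_out(increments="0 0.002 0 0 0 0 0;0 0 0 0 0 0 0")

```text
time_s: 4.97
tcp_pos: [578.3, -76.2, 65.2]
tool_rot: [0.707, 0.012, 0.707, -0.016]
contact_force: [-1.2, -12.9, -0.3]
gripper_width: 0.004
```

```bash
python3 - <<'E'
from h import *
s=manip.get_state();print(s['time_s'],s['tcp_pos'],w2u(s['tcp_pos']),s['contact_force'])
snap("top","t3",(230,130,370,230),5.7)
E
```

```text
4.975 [578.31765328 -76.17377878  65.24286443] [  1.24082247 -58.96732552] [ -1.2152716  -12.86208322  -0.31984379]
```

View pics/t3.png

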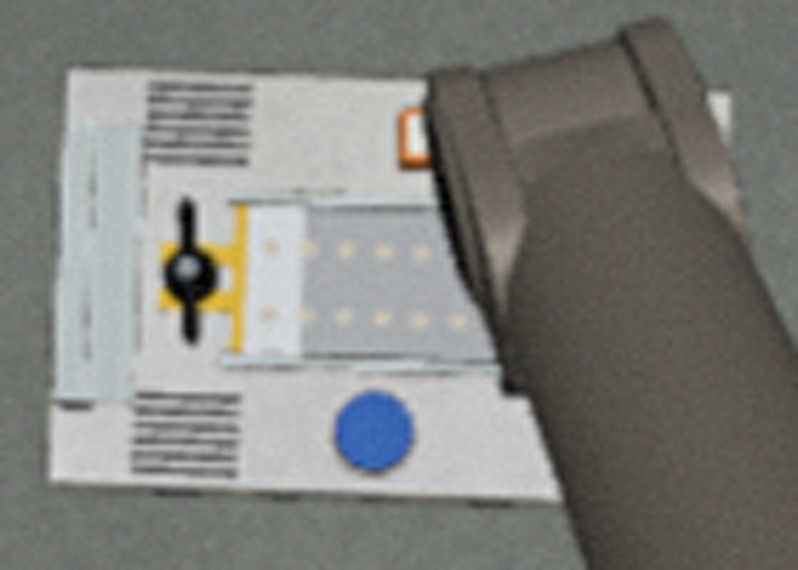

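Call:
carry_out(increments="0 -0.015 0 0 0 0 0;-0.032 0 0 0 0 0 0;-0.032 0 0 0 0 0 0;0 0.045 0 0 0 0 0;0 0.045 0 0 0 0 0;0 0 0 0 0 0 0")

```text
time_s: 5.78
tcp_pos: [582.1, 9.9, 130.2]
tool_rot: [0.708, 0.011, 0.706, -0.009]
contact_force: [-0.2, -0.2, 0.1]
gripper_width: 0.002
```

```bash
python3 - <<'E'
from h import *
s=manip.get_state();print(s['time_s'],s['tcp_pos'],w2u(s['tcp_pos']),s['contact_force'],rot(s['tool_rot']).as_matrix().round(4))
m=camera_model("wrist");import pickle;pickle.dump(m,open("m4.pkl","wb"))
snap("wrist","w4",None,1.4)
im=cv2.imread("pics/w4_full.png")[60:290,140:420];cv2.imwrite("pics/w4c.png",cv2.resize(im,None,fx=2.6,fy=2.6,interpolation=cv2.INTER_CUBIC))
E
```

```text
5.775 [582.09752432   9.94433828 130.19858843] [ 1.91866181 27.231039  ] [-0.239706   -0.18308704  0.14480535] [[ 0.0021  0.0283  0.9996]
 [ 0.0039  0.9996 -0.0283]
 [-1.      0.0039  0.002 ]]
```

View pics/w4.png

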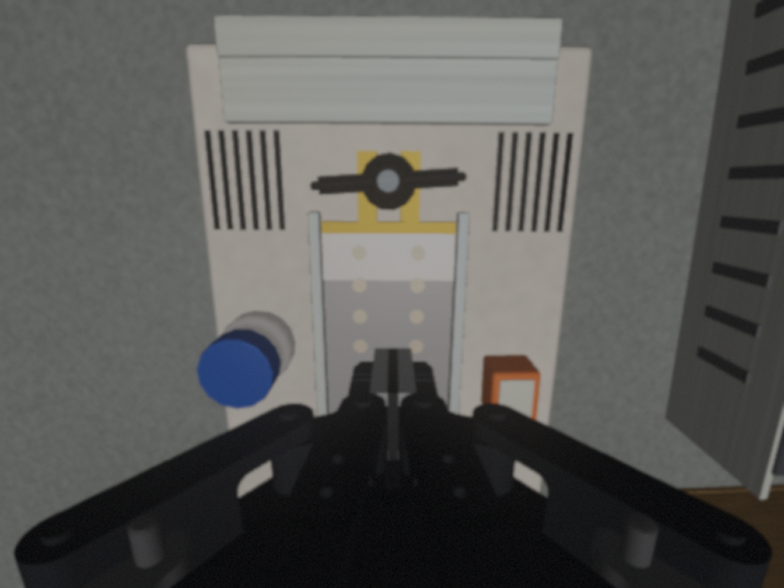

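View pics/w4c.png

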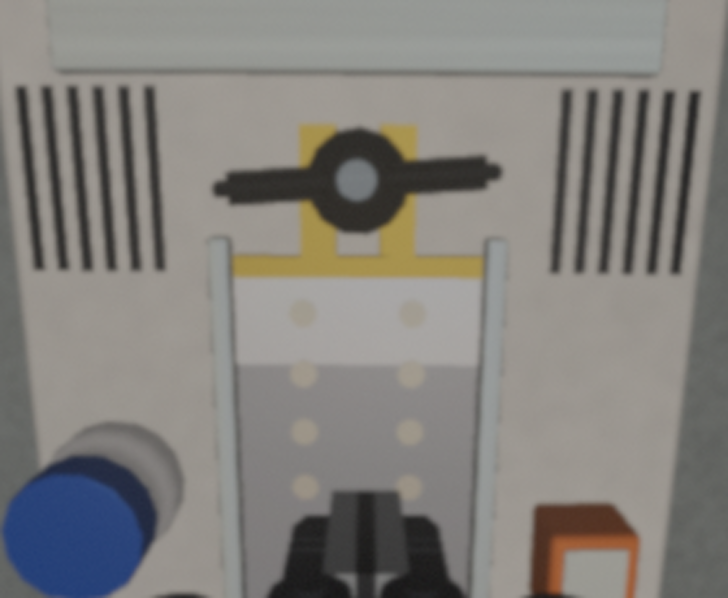

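```bash
python3 - <<'E'
from h import *
import pickle;m=pickle.load(open("m4.pkl","rb"))
f=lambda u,v,z:atz(m,u/2.6+140,v/2.6+60,z)
for n,u,v,z in [("hub",357,180,92),("wingL",216,187,84),("wingR",499,172,84),("lipL",58,70,94),("lipR",658,73,94),("guideL",220,238,57),("guideR",496,239,57),("tiplow L",330,492,130),("tipR",408,492,130),("blackL",294,520,135),("blackR",440,520,135)]:
    p=f(u,v,z);print(n,p.round(1),w2u(p).round(1))
E
```

```text
hub [582.4  77.4  92. ] [-0.2 94.7]
wingL [548.6  76.9  84. ] [-33.9  92.9]
wingR [616.1  78.4  84. ] [33.5 96.9]
lipL [517.8 102.5  94. ] [-65.7 117.4]
lipR [649.   98.3  94. ] [ 65.6 117.9]
guideL [543.7  63.4  57. ] [-38.4  79.3]
guideR [620.2  61.   57. ] [38.2 79.7]
tiplow L [575.4  16.8 130. ] [-5.  33.8]
tipR [591.1  16.3 130. ] [10.7 33.9]
blackL [568.4  13.1 135. ] [-11.9  29.9]
blackR [597.   12.3 135. ] [16.7 30.1]
```

Call:
carry_out(increments="0 0.035 -0.030 0 0 0 0;0.03 0 0 0 0 0 0;0.031 0 0 0 0 0 0;0 0 0 0 0 0 0")

```text
time_s: 6.32
tcp_pos: [551.3, 38.5, 66.5]
tool_rot: [0.705, 0.013, 0.708, -0.013]
contact_force: [-0.0, -0.8, 0.6]
gripper_width: -0.001
```

```bash
cat >> h.py <<'E'
def rel():
    s=manip.get_state();u=w2u(s['tcp_pos'])-[-0.2,94.7];print(s['time_s'],"rel",u.round(1),"z",s['tcp_pos'][2].round(1),"F",s['contact_force'].round(1),"yaw",np.round(-np.arcsin(rot(s['tool_rot']).as_matrix()[1,2]),4),s['joint_pos'].round(2))
E
python3 - <<'E'
from h import *
rel();snap("wrist","w5",None,1.4)
E
```

```text
6.325 rel [-29.7 -40.1] z 66.5 F [-0.  -0.8  0.6] yaw 0.0373 [ 0.15  0.53 -0.42  1.95  0.31  0.73 -0.5 ]
```

View pics/w5.png

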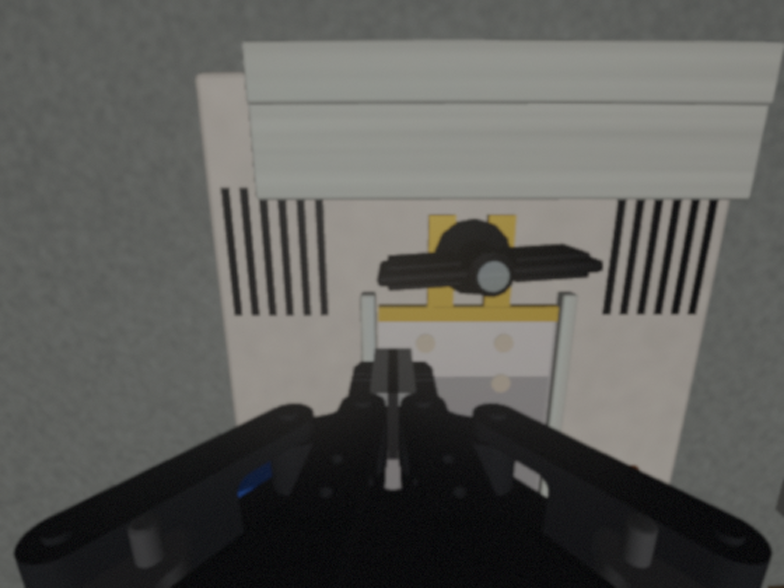

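Call:
carry_out(increments="-0.001 0.008 0.001 0 0 0 0;0 0.008 0.001 0 0 0 0;0 0.007 0 0 0 0 0;0 0.007 0 0 0 0 0;0 0.006 0 0 0 0 0;0 0.006 0 0 0 0 0;0 0 0 0 0 0 0")

```text
time_s: 7.25
tcp_pos: [556.0, 82.3, 69.1]
tool_rot: [0.707, 0.013, 0.707, -0.013]
contact_force: [0.1, -2.4, 1.2]
gripper_width: -0.002
```

```bash
python3 - <<'E'
from h import *
rel();snap("wrist","w6",None,1.4)
E
```

```text
7.25 rel [-26.6   3.8] z 69.1 F [ 0.1 -2.4  1.2] yaw 0.0355 [ 0.07  0.54 -0.42  1.93  0.32  0.74 -0.57]
```

View pics/w6.png

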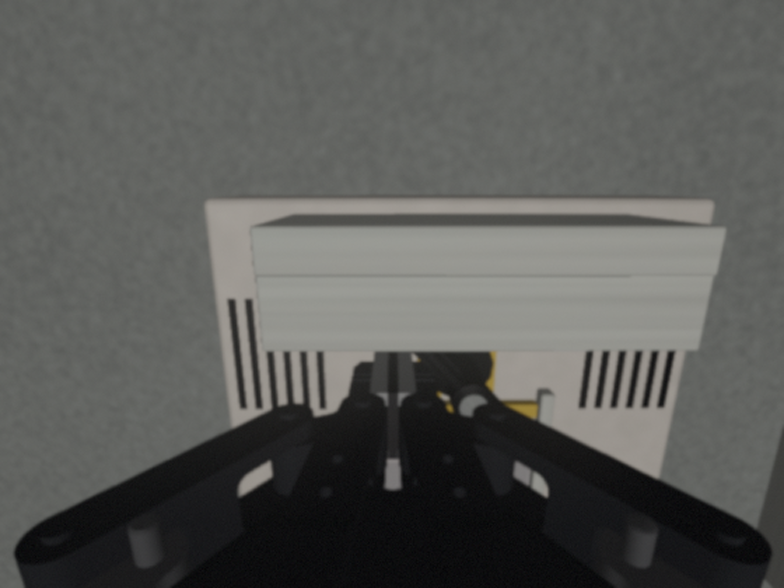

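Call:
carry_out(increments="0 0.002 0 0 0 0 0;0 -0.003 0 0 0 0 0;-0.03 0 0 0 0 0 0;0 0.001 0.03 0 0 0 0;0 0.001 0.03 0 0 0 0;0 0 0 0 0 0 0")

```text
time_s: 8.05
tcp_pos: [618.7, 81.2, 99.6]
tool_rot: [0.708, 0.014, 0.706, -0.012]
contact_force: [-1.2, -0.9, -0.0]
gripper_width: 0.001
```

```bash
python3 - <<'E'
from h import *
rel();snap("wrist","w7",None,1.4)
E
```

```text
8.05 rel [36.1  5.1] z 99.6 F [-1.2 -0.9 -0. ] yaw 0.0367 [ 0.08  0.58 -0.42  1.77  0.3   0.86 -0.52]
```

View pics/w7.png

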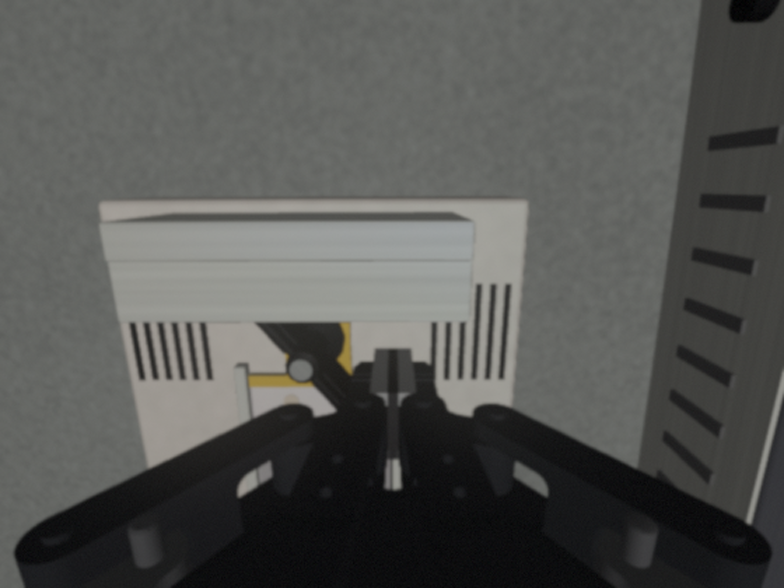

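Call:
carry_out(increments="0.016 0 0 0 0 0 0;0.015 0 0 0 0 0 0;0 -0.003 -0.004 0 0 0 0;0 -0.01 -0.003 0 0 0 0;0 -0.007 -0.003 0 0 0 0;0 -0.006 -0.005 0 0 0 0;0 -0.005 -0.006 0 0 0 0;0 -0.003 -0.007 0 0 0 0;0 -0.001 -0.008 0 0 0 0;0 0 0 0 0 0 0")

```text
time_s: 9.35
tcp_pos: [577.5, 46.3, 68.0]
tool_rot: [0.706, 0.012, 0.708, -0.013]
contact_force: [-0.5, -1.2, -0.1]
gripper_width: 0.004
```

```bash
python3 - <<'E'
from h import *
rel();snap("wrist","w8",None,1.4)
E
```

```text
9.35 rel [ -3.8 -31.3] z 68.0 F [-0.5 -1.2 -0.1] yaw 0.0358 [ 0.13  0.56 -0.42  1.89  0.32  0.76 -0.5 ]
```

View pics/w8.png

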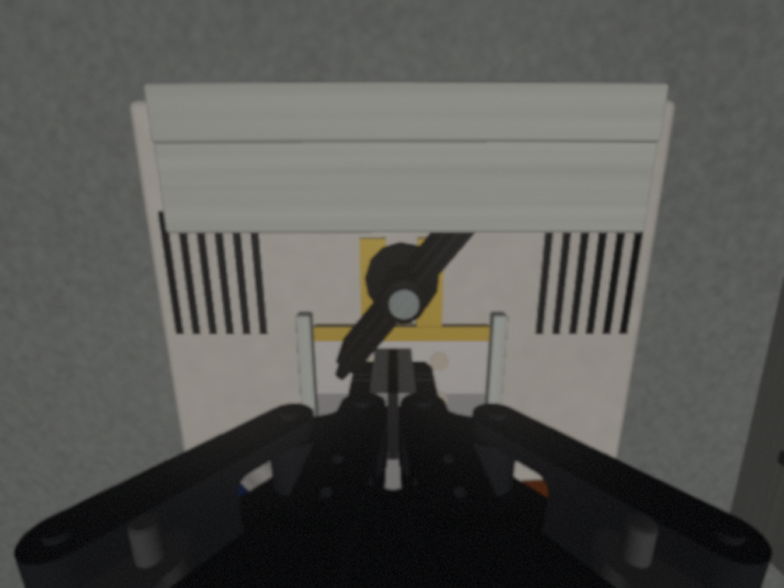

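Call:
carry_out(increments="0 0.002 -0.005 0 0 0 0;0 0.003 -0.007 0 0 0 0;0 0.005 -0.006 0 0 0 0;0 0.006 -0.004 0 0 0 0;0 0.007 -0.002 0 0 0 0;0 0.008 0 0 0 0 0;0 0.006 0 0 0 0 0;0 0 0 0 0 0 0")

```text
time_s: 10.4
tcp_pos: [555.9, 85.9, 68.0]
tool_rot: [0.707, 0.013, 0.707, -0.012]
contact_force: [-1.9, -0.5, -0.3]
gripper_width: -0.0
```

```bash
python3 - <<'E'
from h import *
rel();snap("wrist","w9",None,1.4)
E
```

```text
10.4 rel [-26.8   7.5] z 68.0 F [-1.9 -0.5 -0.3] yaw 0.0349 [ 0.07  0.54 -0.42  1.93  0.32  0.74 -0.58]
```

View pics/w9.png

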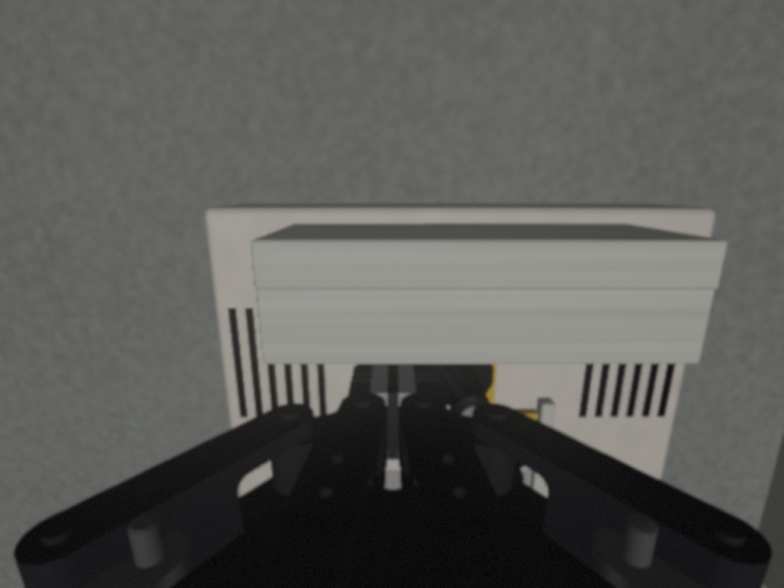

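Call:
carry_out(increments="0 -0.003 0 0 0 0 0;-0.031 0 0 0 0 0 0;0 0.0005 0.031 0 0 0 0;0 0 0.031 0 0 0 0;0 0 0 0 0 0 0")

```text
time_s: 11.08
tcp_pos: [620.8, 80.0, 99.6]
tool_rot: [0.708, 0.014, 0.706, -0.013]
contact_force: [-0.5, 0.4, 1.4]
gripper_width: -0.001
```

```bash
python3 - <<'E'
from h import *
rel();snap("wrist","w10",None,1.4)
E
```

```text
11.075 rel [38.3  3.9] z 99.6 F [-0.5  0.4  1.4] yaw 0.0375 [ 0.08  0.58 -0.42  1.77  0.3   0.86 -0.51]
```

View pics/w10.png

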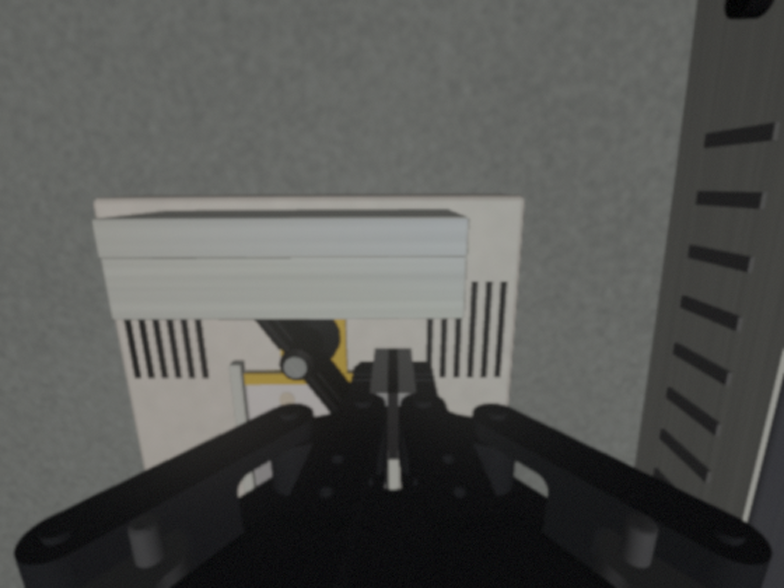

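Call:
carry_out(increments="0.016 0 0 0 0 0 0;0.015 0 0 0 0 0 0;0 -0.003 -0.006 0 0 0 0;0 -0.009 -0.004 0 0 0 0;0 -0.007 -0.003 0 0 0 0;0 -0.006 -0.005 0 0 0 0;0 -0.005 -0.006 0 0 0 0;0 -0.002 -0.007 0 0 0 0;0 -0.001 -0.007 0 0 0 0;0 0 0 0 0 0 0")

```text
time_s: 12.38
tcp_pos: [578.0, 48.1, 68.1]
tool_rot: [0.706, 0.012, 0.708, -0.013]
contact_force: [1.1, -0.5, -1.5]
gripper_width: 0.006
```

```bash
python3 - <<'E'
from h import *
rel()
E
```

```text
12.375 rel [ -3.4 -29.5] z 68.1 F [ 1.1 -0.5 -1.5] yaw 0.0358 [ 0.13  0.56 -0.42  1.89  0.32  0.76 -0.5 ]
```

Now I'll creep on to the stop.

Call:
carry_out(increments="0 0.001 -0.003 0 0 0 0;0 0.001 -0.003 0 0 0 0")

```text
time_s: 12.62
tcp_pos: [573.6, 50.8, 68.3]
tool_rot: [0.707, 0.013, 0.707, -0.013]
contact_force: [6.9, -1.3, -2.0]
gripper_width: -0.003
```

Call:
carry_out(increments="0 0.001 -0.003 0 0 0 0;0 0.001 -0.003 0 0 0 0")

```text
time_s: 12.88
tcp_pos: [570.5, 50.5, 68.9]
tool_rot: [0.709, 0.013, 0.705, -0.014]
contact_force: [14.2, -8.0, -6.0]
gripper_width: -0.004
```

```bash
python3 - <<'E'
from h import *
rel();snap("wrist","w11",None,1.4)
E
```

```text
12.875 rel [-10.9 -27.3] z 68.9 F [14.2 -8.  -6. ] yaw 0.0378 [ 0.12  0.55 -0.42  1.91  0.32  0.74 -0.52]
```

View pics/w11.png

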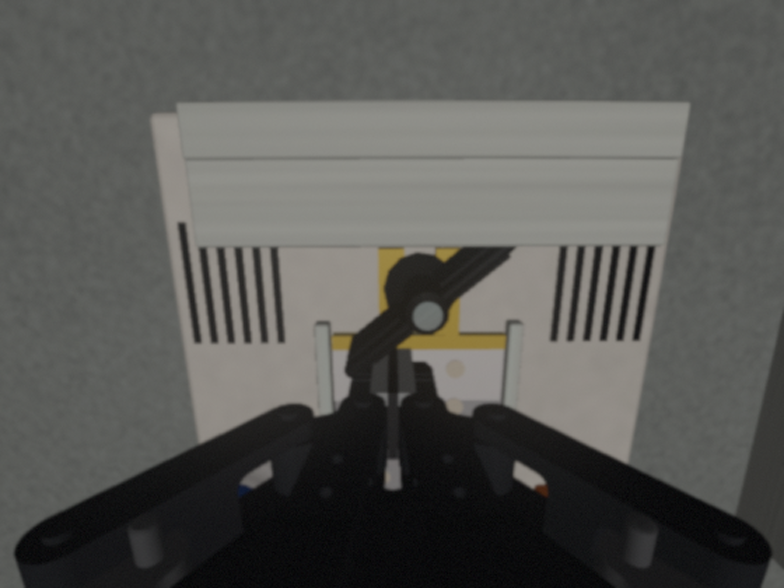

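Call:
carry_out(increments="0 0.001 -0.001 0 0 0 0;0 0 0 0 0 0 0")

```text
time_s: 13.18
tcp_pos: [570.4, 50.5, 69.0]
tool_rot: [0.709, 0.013, 0.704, -0.015]
contact_force: [12.9, -8.1, -4.9]
gripper_width: 0.003
```

Call:
carry_out(increments="0 -0.008 0.008 0 0 0 0;0 -0.008 0.004 0 0 0 0;-0.035 0 0 0 0 0 0;-0.035 0 0 0 0 0 0;0 -0.02 0 0 0 0 0;0 0 0 0 0 0 0;0 0 0 0 0 0 0")

```text
time_s: 14.05
tcp_pos: [576.0, 17.4, 137.0]
tool_rot: [0.706, 0.013, 0.708, -0.013]
contact_force: [0.7, -0.2, 0.1]
gripper_width: 0.0
```

```bash
python3 - <<'E'
from h import *
rel();m=camera_model("wrist");import pickle;pickle.dump(m,open("m12.pkl","wb"))
snap("wrist","w12",None,1.4)
im=cv2.imread("pics/w12_full.png")[60:290,140:420];cv2.imwrite("pics/w12c.png",cv2.resize(im,None,fx=2.6,fy=2.6,interpolation=cv2.INTER_CUBIC))
E
```

```text
14.05 rel [ -4.2 -60.2] z 137.0 F [ 0.7 -0.2  0.1] yaw 0.0364 [ 0.21  0.46 -0.45  1.86  0.26  0.88 -0.4 ]
```

View pics/w12c.png

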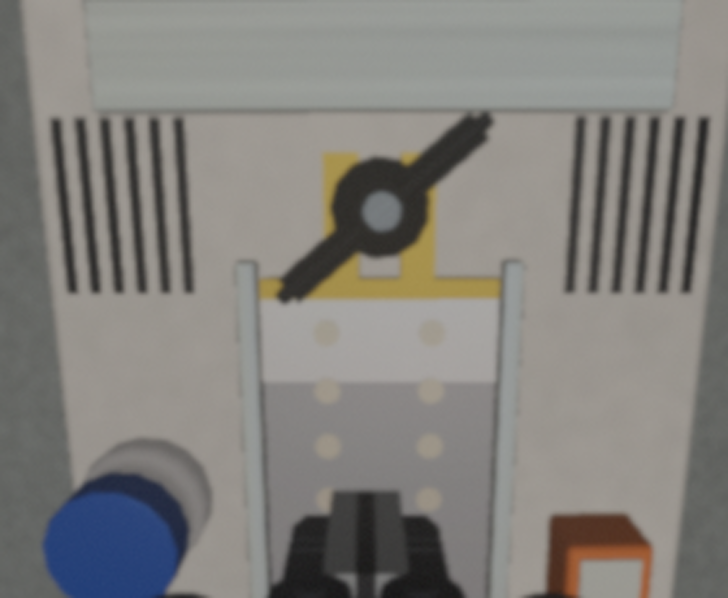

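```bash
python3 - <<'E'
from h import *
import pickle
for mm,pts in [("m4.pkl",[("bar far edge",268,257,56),("bar near",260,277,56),("prong end",320,125,56)]),("m12.pkl",[("bar far",455,279,56),("bar near",455,298,56),("prong end",340,154,56),("wA",488,120,84),("wB",283,296,84)])]:
    m=pickle.load(open(mm,"rb"))
    for n,u,v,z in pts: print(mm,n,w2u(atz(m,u/2.6+140,v/2.6+60,z)).round(1))
a=w2u(atz(m,488/2.6+140,120/2.6+60,84))-w2u(atz(m,283/2.6+140,296/2.6+60,84));print(np.degrees(np.arctan2(a[1],a[0])))
E
```

```text
m4.pkl bar far edge [-25.3  74.1]
m4.pkl bar near [-27.7  68.5]
m4.pkl prong end [-10.5 109.3]
m12.pkl bar far [21.8 74.4]
m12.pkl bar near [22.  68.9]
m12.pkl prong end [-11.4 109.2]
m12.pkl wA [ 25.4 115.9]
m12.pkl wB [-25.4  73.3]
40.03702256940779
```

Call:
carry_out(increments="-0.04 -0.02 0 0 0 0 0;-0.04 -0.04 0 0 0 0 0;-0.02 -0.05 0 0 0 0 0;0 -0.05 0 0 0 0 0;0 0 0 0 0 0 0;0 0 0 0 0 0 0")

```text
time_s: 14.85
tcp_pos: [571.1, -141.2, 237.5]
tool_rot: [0.707, 0.013, 0.707, -0.012]
contact_force: [0.5, 0.6, 0.7]
gripper_width: 0.001
```

```bash
python3 - <<'E'
from h import *
rel();snap("scene","s13",(130,160,370,310),3.3);snap("top","t13",None,1.4)
E
```

```text
14.85 rel [  -3.4 -218.9] z 237.5 F [0.5 0.6 0.7] yaw 0.0352 [ 0.47  0.36 -0.43  1.74  0.17  1.08 -0.05]
```

View pics/s13.png

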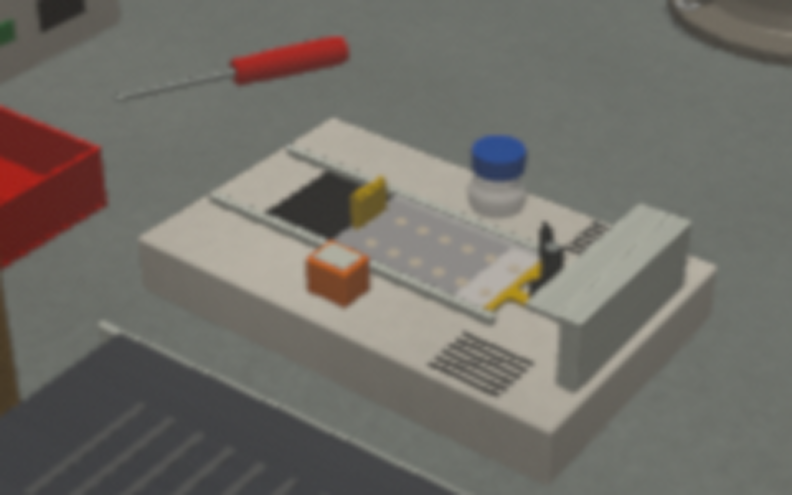

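View pics/t13.png

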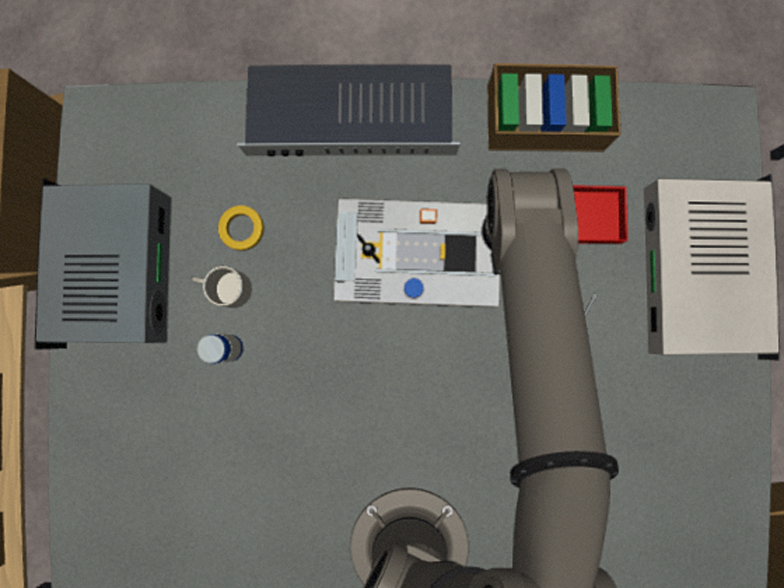

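The cover is home and the screw is at its stop. The loose things stand where they were, and the arm is clear.

```bash
python3 -c "
from rig import manip
print(manip.finish_job())"
```

```text
the job is handed in; nothing more can be done
None
```

The cover is fully home with its fork under the thumbscrew, and the screw is run in to its stop. I handed the job in at about 15 s. No verdict is reported.

- **Cover:** I pushed it by the tab with the shut fingertips for about 55 mm, until it held still under 13 N, against about 2 N of sliding friction. The fork's prongs reach about 14 mm past the screw's axis. The cover measured in the same place before and after the screw was turned.
- **Thumbscrew:** It took three strokes from the open side, with the fingers shut the whole time so nothing was pinched. It stopped turning under about 15 N. The wings then measured 40.0° from the unit's x axis, against 40.3° expected at 7.15 rad.
- **Surroundings:** The last scene and top pictures show the jar, relay, can, cup and tape where they were at the start. The bin and screwdriver are partly hidden by the arm in the top picture, but nothing went near them. The arm finished at 237 mm height, touching nothing.
- **Disagreements:** The scene camera's first position readings differed from the other two by about 5 mm, so I used the wrist and top cameras. Some single moves fell a few millimetres off the commanded distance, and I corrected these from the measured position.

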